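# Rock the heavy tub to refill the apple bowl

## Task

Put the orange bowl on the counter in front of the apple tub, under its sloping pouring side. Then rock the heavy tub forward on its front base edge, without lifting it off its riser, until both apples have rolled into the bowl, and rock it gently back until it stands flat on the riser again. Do not handle the apples with the gripper, and leave the dispenser, straw jar and napkin box where they are.

Things in the scene. Friction and masses are not known exactly. Their poses are not given: they have to be found in the camera images.
- tub: White stoneware tub, scuttle shaped, open on top, about 2 kg, standing on the pine riser. Origin: centre of its underside. z up; it pours toward -y; x runs along its front base edge. Base 170 (x) by 120 mm (y), walls 6 mm, rim 118 mm up, back wall upright at y +61. Only friction holds it: let go it drops back upright from small tips and may topple forward from large ones.
- tub_edge (a point): Middle of the front (pouring side) edge of the tub's base, about which it rocks: y -60 mm from tub, on the riser's top 100 mm above the counter, about 10 mm in from the riser's edge. Axes as tub.
- tub_bar (a point): Centre of the tub's steel bar handle: round, 16 mm thick, along the tub's x, free for 100 mm between two brackets, behind the back wall at rim height: (x 0, y +167, z +118 mm) from tub_edge in the tub's axes, 38 mm clear of the wall, nothing above. It turns easily between the fingers of a gripper that points down while the tub rocks.
- tub_lip (a point): Middle of the pouring lip, (x 0, y -78, z +118 mm) from tub_edge, axes as tub. From the lip the front wall slopes down to z +18 straight above the base edge, 38 degrees from upright: it lies level when the tub is tipped 0.91 rad, and the apples roll out along it at about 0.95 to 1.2 rad; tip slowly there or they overshoot.
- riser_edge (a point): Middle of the top edge, on the pouring side, of the fixed pine riser block (210 x 170 mm, 100 mm high). z up, -y away from the block, toward the pouring side; x along the edge.
- bowl_center (a point): Centre, half-way up, of the loose orange melamine bowl on the counter: round, 200 mm across the rim, 132 mm across the foot, 78 mm high (this point 39 mm up), wall 8 mm thick and nearly upright at the rim, so it can be pinched there from above; 0.35 kg, slides on the counter. The apples land well when its centre is about 155 mm in front of tub_edge.
- apple0: A red apple, round, 68 mm across, 0.15 kg; origin at its centre; rolls freely. Starts in the tub, whose floor is 28 mm above its underside.
- apple1: The other, equal apple in the tub.
- dispenser: Pewter-coloured toothpick dispenser, round, 72 mm across, 96 mm high; origin under its centre. Bystander.
- straw_jar: Glass straw jar with chrome lid, 94 mm across, 150 mm high; origin under its centre. Bystander.
- napkin_box: Steel napkin box, 70 x 120 mm, 90 mm high; origin under its centre. Bystander.
Not all that is in view belongs to the job. What is shaped like the apple0 but blue or yellow is not meant.

How it is judged:
By the outcome, as a careful person would: the job done as asked, in the order asked, and still so for the second after the job is handed in, with the robot touching nothing.
It also fails if it takes over 72 s, if anything falls off the work surface, if the arm or the gripper's body presses on something with over 40 N, if the wrist force passes 120 N, or if a joint passes its speed limit or range.

## Robot

A 6-joint arm with a two-finger parallel gripper is mounted at the origin on the work surface. World frame = base frame: x ahead of the robot, y to its left, z up, the work surface at z = 0. Lengths are in m, angles in rad, forces in N, time in s.
With the tool pointing down it reaches from about 0.35 to 0.775 m from the base axis. Payload 7.3 kg.
Tool frame: the origin (TCP) lies at the very end of the fingers, on their centre line; the grasp point (between the pads) lies grip_point_offset behind it (grip_point_offset is the distance from the TCP to the grasp point, in m); z points along the fingers, y is the direction in which the jaws open and shut (so a half turn about z gives the same grasp; the last joint's range is limited). The gripper opens to 92 mm and grips with 3 to 60 N. Pads are 19 mm wide; open, the fingers measure 130 mm over their backs; the gripper's body (75 mm by 190 mm) begins 47 mm behind the grasp point.
Start: joints at [0.973, 0.342, 1.524, -0, 1.275, -0.146], TCP at [0.229, 0.472, 0.227] pointing down, gripper open.
Joint ranges: [-2.53, 2.53], [-0.77, 2.02], [0.04, 2.7], [-1, 4.14], [0.28, 2.66], [-3.11, 3.11]. Speed limits (rad/s): [2.57, 2.57, 3.14, 3.14, 3.14, 3.14].

## Interface

Orientations are given as [roll, pitch, yaw] about the fixed x, y, z axes, in that order (R = Rz(yaw) Ry(pitch) Rx(roll)).
In Python, from cell import * gives the robot as it stands.
- The arm moves only by the shell command python3 -m inch 'ROWS' [OPENING] [FORCE]. ROWS is JSON, a list that holds one entry, the list of rows, each a list of 4 numbers: the shift along the tool's x, y, z in mm, then the turn about the tool's z in rad. In form: [[[x, y, z, roll], ...]]. A call has 1 to 10 rows; each row shifts and turns the commanded pose from where the row before left it, along the tool's axes as they then stand; what a row does not reach is not made up. A row lasts 1/8 s, in which the tool goes at most 62.5 mm and 10.7 degrees, less where a joint would pass 70% of its speed; a pose out of reach is approached as far as the arm can. A call with a gripper value outside its range is refused whole. OPENING is the closure, from -1 (fully open) to 1 (shut), set as the call begins (- or left out, the last holds). The fingers move at their own pace and stop on an object; FORCE is the grip in N (left out, the last holds). Time passes only in rows, so rows that do not move let the fingers close. It gives the time, the measured TCP pose, the force and the opening at its end, in the units of the state.
- observe(): the state, without advancing time (a new reading comes with each control period).
- read_camera(name): name is "scene" or "side" or "wrist"; returns a dict with "img" (400x640x3 uint8, blue, green, red), "fx", "fy", "cx", "cy" (pixels), "eye" and "rotation" of the camera in the world; the wrist camera has in their place "T_tool_cam" (4x4, takes a point from camera to tool coordinates, whose origin is the TCP and whose axes are the flange's). Camera axes: x right, y down, z forward; pixel columns grow to the right and rows downward; lengths in m; the calibration is good to about 2 mm. A picture is of the moment at which its call begins: read the wrist's pose just before it. There is no depth.
- hand_in(): hands the job in, once; it reports no verdict.
Trained networks look in the newest picture that a camera, given by its name, has taken for a name from the list of things; names that differ only in an ending like _2 or _b are one class to them, and where a whole thing is asked for, a point or a joint stands for the part that bears it (a point fixed in the world has none). Each returns a list of dicts, best first, with "conf" (0 to 1); they miss things now and then, are a little off and sometimes report something else, mostly with a low value. They report only what shows in the picture. A call takes as long as a camera call. They do not tell look-alikes from the thing itself.
- boxes_of(camera, label): "at" ([row, column] in pixels, amid what is visible of it).
- place_of(camera, label): "at" ([row, column] in pixels: a listed point, or the origin of a listed thing).
The state is a dict: "time": time; "qpos": joint angles; "qvel": joint speeds; "joint_efforts": joint torques, N m; "tool_pos": TCP position; "tool_rot": TCP orientation; "contact_force": force on the tool from outside, world axes, zero at the start; "torque": the same for the moment, N m; "opening": finger opening in m.
Only numpy, scipy, OpenCV 4.12 (cv2) and the standard library are available. Lean on these libraries where they do the work, as an engineer would, in place of code of your own. Each camera call takes 0.05 s, during which the arm holds its last target. There are 200 camera calls.

## Working session

There is one attempt and no reset: what is moved stays moved. The work goes in short steps, Python scripts to look and compute and a shell command to move; the robot and the scene stay as the last step left them, time stands still between calls to the robot, and variables do not carry over. Pictures are saved under pics/ and viewed, about 8 in all and at most 12, crops included, and the job is handed in when it is done.

```bash
ls; mkdir -p pics; cat > h.py <<'E'
from cell import *
import numpy as np, cv2
from scipy.spatial.transform import Rotation as R
def cam(name):
    s=observe(); c=read_camera(name)
    if name=="wrist":
        T=np.array(c["T_tool_cam"]); Rt=R.from_euler('xyz',s["tool_rot"]).as_matrix()
        c["rotation"]=Rt@T[:3,:3]; c["eye"]=Rt@T[:3,3]+np.array(s["tool_pos"])
    c["eye"]=np.array(c["eye"]); c["rotation"]=np.array(c["rotation"]).reshape(3,3)
    return c
def ray(c,at):
    d=c["rotation"]@np.array([(at[1]-c["cx"])/c["fx"],(at[0]-c["cy"])/c["fy"],1]); return d/np.linalg.norm(d)
def atz(c,at,z):
    d=ray(c,at); return c["eye"]+d*(z-c["eye"][2])/d[2]
def tri(*ca):
    A=0;b=0
    for c,at in ca:
        d=ray(c,at);P=np.eye(3)-np.outer(d,d);A=A+P;b=b+P@c["eye"]
    x=np.linalg.solve(A,b)
    return x,max(np.linalg.norm(np.cross(x-c["eye"],ray(c,at))) for c,at in ca)
def proj(c,p):
    q=c["rotation"].T@(np.array(p)-c["eye"]); return np.array([c["cy"]+c["fy"]*q[1]/q[2],c["cx"]+c["fx"]*q[0]/q[2]])
E
python3 - <<'E'
from h import *
print(observe()); print(grip_point_offset)
C={n:cam(n) for n in("scene","side")}
for n,c in C.items(): cv2.imwrite(f"pics/{n}0.png",c["img"]); print(n,c["eye"].round(3))
for l in "tub tub_edge tub_bar tub_lip riser_edge bowl_center apple0 apple1 dispenser straw_jar napkin_box".split():
    r={n:place_of(n,l) for n in C}
    for n in C: print(l,n,[(np.round(d["at"]).astype(int).tolist(),round(d["conf"],2)) for d in r[n][:4]])
    if r["scene"] and r["side"]:
        x,e=tri((C["scene"],r["scene"][0]["at"]),(C["side"],r["side"][0]["at"])); print("   ",x.round(3),round(e,4))
E
```

```text
pics
{'time': 0.0, 'qpos': array([ 9.72991785e-01,  3.42716459e-01,  1.52503435e+00, -3.89684107e-05,
        1.27542820e+00, -1.46026454e-01]), 'qvel': array([-8.86136495e-05, -3.82860187e-04, -5.49658804e-04,  1.18304152e-03,
       -6.86052364e-04,  1.14301107e-03]), 'joint_efforts': array([ 1.99616399e-03, -4.31251180e+01, -2.44217330e+01,  7.20295077e-02,
        5.59824833e-02, -1.68065044e-04]), 'tool_pos': array([0.2289576 , 0.47196984, 0.22604218]), 'tool_rot': array([-3.14001776e+00, -1.93961585e-04,  2.68982579e+00]), 'contact_force': array([-0.12871528, -0.14361979,  0.1120315 ]), 'torque': array([-0.02142739,  0.06030991, -0.01172769]), 'opening': 0.09210596377731729}
0.0188Traceback (most recent call last):
  File "<stdin>", line 3, in <module>
  File "h.py", line 9, in cam
    c["eye"]=np.array(c["eye"]); c["rotation"]=np.array(c["rotation"]).reshape(3,3)
                                               ~~~~~~~~~~~~~~~~~~~~~~~~~~~~~~~^^^^^
ValueError: cannot reshape array of size 3 into shape (3,3)
```

Rotation is given as roll, pitch, yaw.

```bash
python3 - <<'E'
s=open('h.py').read()
s=s.replace('''c["rotation"]=np.array(c["rotation"]).reshape(3,3)''','''r=np.array(c["rotation"]); c["rotation"]=r if r.ndim==2 else R.from_euler('xyz',r).as_matrix()''')
open('h.py','w').write(s)
E
python3 - <<'E'
from h import *
C={n:cam(n) for n in("scene","side")}
for n,c in C.items(): cv2.imwrite(f"pics/{n}0.png",c["img"]); print(n,c["eye"].round(3),c["rotation"].round(2).tolist())
for l in "tub tub_edge tub_bar tub_lip riser_edge bowl_center apple0 apple1 dispenser straw_jar napkin_box".split():
    r={n:place_of(n,l) for n in C}
    for n in C: print(l,n,[(np.round(d["at"]).astype(int).tolist(),round(d["conf"],2)) for d in r[n][:4]])
    if r["scene"] and r["side"]:
        x,e=tri((C["scene"],r["scene"][0]["at"]),(C["side"],r["side"][0]["at"])); print("   ",x.round(3),round(e,4))
E
```

```text
scene [1.306 0.232 0.652] [[-0.23, 0.53, -0.82], [0.97, 0.11, -0.21], [-0.02, -0.84, -0.54]]
side [ 0.488 -0.667  0.763] [[1.0, -0.03, 0.06], [-0.06, -0.67, 0.74], [0.02, -0.74, -0.67]]
tub scene [([218, 368], 0.86)]
tub side [([167, 294], 0.55)]
    [0.498 0.161 0.096] 0.0051
tub_edge scene []
tub_edge side [([184, 292], 0.84)]
tub_bar scene []
tub_bar side [([98, 306], 0.58)]
tub_lip scene [([161, 321], 0.77), ([299, 198], 0.18)]
tub_lip side [([165, 278], 0.58)]
    [0.462 0.032 0.213] 0.0019
riser_edge scene []
riser_edge side [([187, 281], 0.64), ([156, 306], 0.42)]
bowl_center scene [([219, 197], 0.74)]
bowl_center side [([365, 310], 0.62)]
    [ 0.514 -0.299  0.035] 0.0019
apple0 scene [([181, 373], 0.86), ([261, 464], 0.72), ([200, 355], 0.59)]
apple0 side [([154, 308], 0.82), ([145, 274], 0.58)]
    [0.517 0.149 0.179] 0.0268
apple1 scene [([181, 373], 0.86), ([261, 464], 0.72), ([200, 355], 0.59)]
apple1 side [([154, 308], 0.82), ([145, 274], 0.58)]
    [0.517 0.149 0.179] 0.0268
dispenser scene [([314, 294], 0.6)]
dispenser side [([231, 402], 0.82), ([186, 290], 0.4)]
    [ 0.747  0.038 -0.001] 0.0022
straw_jar scene [([324, 378], 0.8)]
straw_jar side [([182, 384], 0.85)]
    [ 0.735  0.214 -0.002] 0.0023
napkin_box scene [([296, 199], 0.79)]
napkin_box side [([314, 424], 0.93)]
    [ 0.744 -0.185 -0.002] 0.0007
```

View pics/scene0.png

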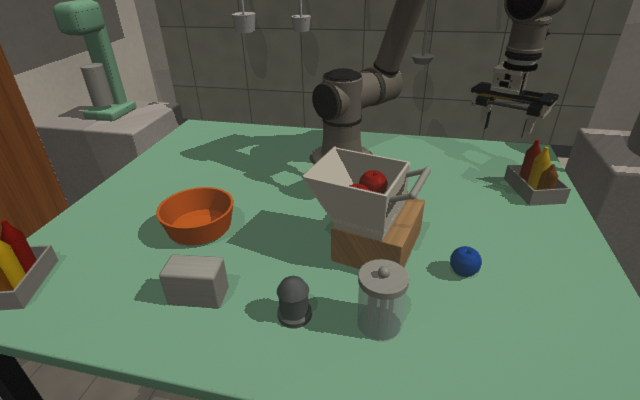

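View pics/side0.png

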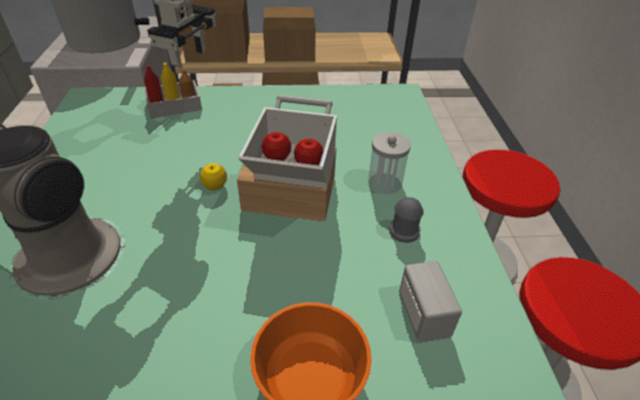

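The job's items are clear: the bowl is at scene (219,197) and side (365,310). The red apples are in the tub at side (145,274) and (154,308). The look-alikes are the blue ball at scene (261,464) and the yellow ball at side (176,213), neither of which is wanted. Next I fit the tub pose and overlay it to check.

```bash
cat > fit.py <<'E'
from h import *
from scipy.optimize import least_squares
L={"tub":(0,0,0),"tub_edge":(0,-.06,0),"tub_bar":(0,.107,.118),"tub_lip":(0,-.138,.118)}
def w(p,q): c,s=np.cos(p[2]),np.sin(p[2]); return np.array([p[0]+c*q[0]-s*q[1],p[1]+s*q[0]+c*q[1],.1+q[2]])
E
python3 - <<'E'
from fit import *
C={n:cam(n) for n in("scene","side")}
ob=[(n,l,d["at"],d["conf"]) for n in C for l in L for d in place_of(n,l)[:1] if d["conf"]>.4]
f=lambda p:np.concatenate([proj(C[n],w(p,L[l]))-np.array(a) for n,l,a,_ in ob])
r=least_squares(f,[.498,.161,-.27],loss="soft_l1",f_scale=2); p=r.x
print("tub",p.round(4)); 
for o,e in zip(ob,f(p).reshape(-1,2)): print(o[0],o[1],e.round(1),round(o[3],2))
for l in L: print(l,w(p,L[l]).round(3))
b={n:place_of(n,"bowl_center")[0]["at"] for n in C}
B,_=tri(*[(C[n],b[n]) for n in C]); print("bowl",B.round(3), [atz(C[n],b[n],.039).round(3) for n in C])
t=w(p,(0,-.215,0)); print("bowl target",t.round(3))
out=[]
for n,(r0,c0) in {"side":(75,170),"scene":(120,150)}.items():
    c=C[n]; im=cv2.resize(c["img"],None,fx=3,fy=3,interpolation=3)
    def ln(P,col):
        cv2.polylines(im,[np.array([proj(c,x)[::-1]*3 for x in P]).astype(int)],False,col,1)
    for z,k in((.1,[(-.085,-.06,0),(.085,-.06,0),(.085,.06,0),(-.085,.06,0),(-.085,-.06,0)]),(0,[(-.05,.107,.118),(.05,.107,.118)]),(0,[(-.1,-.138,.118),(.1,-.138,.118)])): ln([w(p,q) for q in k],(0,255,0))
    a=np.linspace(0,6.3,50); ln([(B[0]+.1*np.cos(u),B[1]+.1*np.sin(u),.078) for u in a],(255,255,0))
    ln([(t[0]+.1*np.cos(u),t[1]+.1*np.sin(u),.078) for u in a],(255,0,255))
    h=325 if n=="side" else 150
    cr=im[r0*3:(r0+h)*3,c0*3:(c0+270)*3]; k=600/cr.shape[0] if n=="side" else 390/cr.shape[1]
    out.append(cv2.resize(cr,None,fx=k,fy=k))
H=np.zeros((600,out[0].shape[1]+out[1].shape[1],3),np.uint8); x=0
for o in out: H[:o.shape[0],x:x+o.shape[1]]=o; x+=o.shape[1]
cv2.imwrite("pics/fit.png",H[:,:800]); print(H.shape)
E
```

```text
tub [ 0.4987  0.1637 -0.2443]
scene tub [-0.7  2.2] 0.96
scene tub_bar [-1.  -1.4] 0.89
scene tub_lip [ 0.5 -0.2] 0.89
side tub [2.9 1.6] 0.79
side tub_edge [-1.5 -0.3] 0.94
side tub_bar [-2.   0.1] 0.75
side tub_lip [ 0.4 -0.2] 0.98
tub [0.499 0.164 0.1  ]
tub_edge [0.484 0.105 0.1  ]
tub_bar [0.525 0.268 0.218]
tub_lip [0.465 0.03  0.218]
bowl [ 0.516 -0.299  0.037] [array([ 0.517, -0.296,  0.039]), array([ 0.517, -0.301,  0.039])]
bowl target [ 0.447 -0.045  0.1  ]
(600, 888, 3)
```

View pics/fit.png

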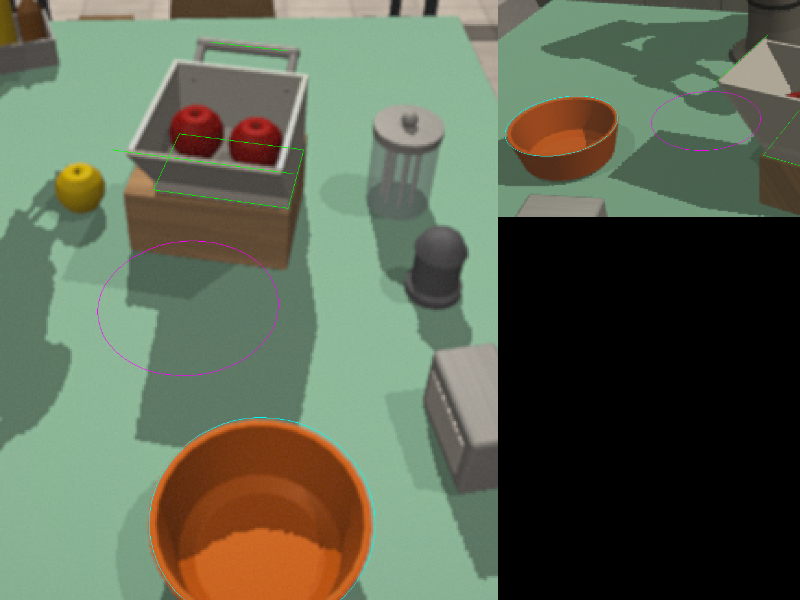

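The overlay matches. The bar sits at crop (247,45), the lip at (205,160), and the bowl rim circle coincides with the bowl. The magenta target circle is free. Now I raise the arm and go over the tub to the bowl's front rim.

```bash
python3 -m inch '[[[0,0,-50,-0.1],[0,0,-50,-0.105],[-36,-39,0,0],[-36,-39,0,0],[-36,-39,0,0],[-36,-39,0,0],[-36,-39,0,0],[-36,-39,0,0],[-36,-39,0,0],[-36,-39,0,0]]]' -1 && python3 -m inch '[[[-18,-46,0,0],[-18,-46,0,0],[-18,-46,0,0],[-18,-46,0,0],[-18,-46,0,0],[-18,-46,0,0],[-18,-46,10,0],[-18,-46,30,0],[-18,-46,40,0],[-18,-46,30,0]]]' && python3 -m inch '[[[0,0,0,0],[0,0,0,0]]]'
```

```text
time: 3.1
tool_pos: [0.4328, 0.0978, 0.3269]
tool_rot: [3.141, 0.001, 2.895]
contact_force: [1.2, 0.5, 0.4]
opening: 0.092
time: 4.35
tool_pos: [0.4941, -0.3911, 0.2156]
tool_rot: [3.141, -0.001, 2.895]
contact_force: [0.2, 0.0, -0.2]
opening: 0.0919
time: 4.6
tool_pos: [0.4943, -0.3895, 0.2175]
tool_rot: [3.141, -0.0, 2.895]
contact_force: [1.1, -0.0, 0.1]
opening: 0.0916
```

```bash
python3 -m inch '[[[0,0,45,0],[0,0,45,0],[0,0,40,0],[0,0,25,0],[0,0,15,0],[0,0,0,0]]]' && python3 -m inch '[[[0,0,0,0],[0,0,0,0],[0,0,0,0],[0,0,0,0],[0,0,0,0],[0,0,0,0]]]' 1 20
python3 - <<'E'
from h import *
c=cam("side");cv2.imwrite("pics/g1.png",cv2.resize(c["img"][180:,170:520],None,fx=2,fy=2))
E
```

```text
time: 5.35
tool_pos: [0.4947, -0.3891, 0.0478]
tool_rot: [3.141, 0.0, 2.896]
contact_force: [0.1, 0.4, 0.4]
opening: 0.0919
time: 6.1
tool_pos: [0.4943, -0.3898, 0.0473]
tool_rot: [3.141, -0.0, 2.895]
contact_force: [0.2, -0.3, -0.6]
opening: 0.0366
```

View pics/g1.png

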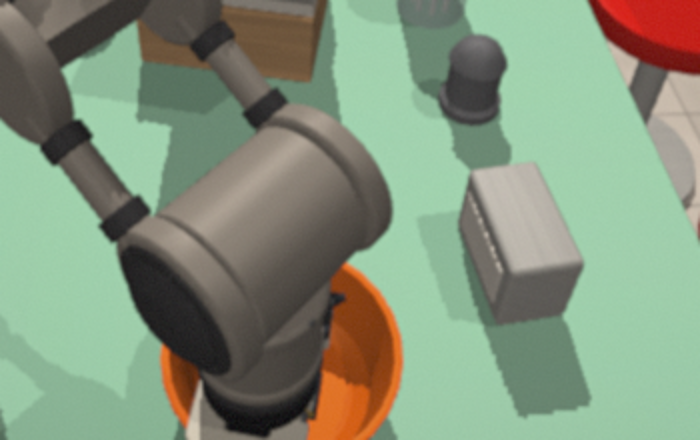

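The bowl is in place and the gripper is still closing, now at 37 mm. I continue.

```bash
python3 -m inch '[[[0,0,0,0],[0,0,0,0],[0,0,0,0],[0,0,0,0],[0,0,0,0],[0,0,0,0]]]' 1 20;  python3 -m inch '[[[0,0,-10,0],[0,0,-10,0],[0,0,0,0]]]'
```

```text
time: 6.9
tool_pos: [0.4943, -0.3894, 0.0473]
tool_rot: [3.141, -0.0, 2.895]
contact_force: [-0.9, 1.7, 0.7]
opening: 0.0148
time: 7.28
tool_pos: [0.4949, -0.3908, 0.069]
tool_rot: [-3.139, 0.003, 2.895]
contact_force: [-2.6, -0.7, 2.0]
opening: 0.0101
```

```bash
python3 -m inch '[[[0,0,0,0],[0,0,0,0],[0,0,-20,0],[0,0,-20,0],[0,0,0,0],[0,0,0,0]]]' 1 30
python3 - <<'E'
from h import *
c=cam("scene");cv2.imwrite("pics/g2.png",cv2.resize(c["img"][130:330,80:400],None,fx=2,fy=2))
E
```

```text
time: 8.02
tool_pos: [0.4939, -0.3893, 0.1058]
tool_rot: [3.141, -0.002, 2.895]
contact_force: [-0.7, 0.1, -4.4]
opening: 0.0075
```

View pics/g2.png

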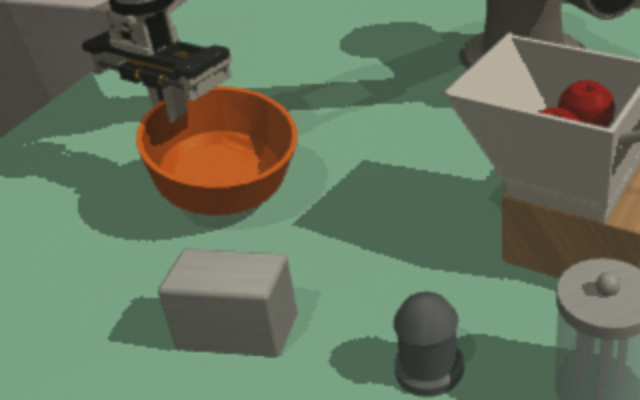

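```bash
python3 -m inch '[[[8,14,0,0],[17,30,0,0],[17,30,0,0],[17,30,0,0],[17,30,0,0],[17,30,0,0],[17,30,0,0],[12,20,0,0],[7,12,0,0],[0,0,0,0]]]' && python3 -m inch '[[[0,0,0,0],[0,0,15,0],[0,0,15,0],[0,0,10,0],[0,0,5,0],[0,0,0,0]]]'
python3 - <<'E'
from h import *
C={n:cam(n) for n in("scene","side")}
b={n:place_of(n,"bowl_center") for n in C}
print([(n,d["at"],d["conf"],atz(C[n],d["at"],.039).round(3)) for n in C for d in b[n][:2]])
cv2.imwrite("pics/g3.png",np.vstack([cv2.resize(C["scene"]["img"][100:300,180:460],None,fx=1.4,fy=1.4),cv2.resize(C["side"]["img"][130:330,180:460],None,fx=1.4,fy=1.4)]))
E
```

```text
time: 9.32
tool_pos: [0.4245, -0.1388, 0.1073]
tool_rot: [-3.141, 0.0, 2.896]
contact_force: [0.7, 0.6, -3.7]
opening: 0.0074
time: 10.07
tool_pos: [0.4262, -0.1417, 0.0635]
tool_rot: [-3.14, 0.004, 2.893]
contact_force: [-2.9, -5.9, 8.2]
opening: 0.0105
[('scene', [214.4, 288.8], 0.71, array([ 0.45 , -0.061,  0.039])), ('scene', [160.0, 316.7], 0.46, array([ 0.119, -0.062,  0.039])), ('side', [254.0, 276.0], 0.72, array([ 0.453, -0.052,  0.039]))]
```

View pics/g3.png

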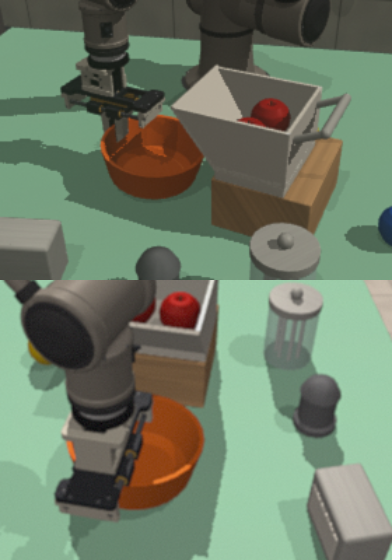

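The bowl is on the counter (it pushes up with 8 N). I release, rise and measure.

```bash
python3 -m inch '[[[0,0,0,0],[0,0,0,0],[0,0,0,0],[0,0,0,0],[0,0,0,0],[0,0,-15,0],[0,0,-30,0],[0,0,-40,0],[0,-20,-50,0],[0,-20,-50,0]]]' -0.2
python3 -m inch '[[[0,-30,-40,0],[0,-30,-20,0],[0,0,0,0]]]' 
python3 - <<'E'
from h import *
C={n:cam(n) for n in("scene","side")}
b={n:place_of(n,"bowl_center") for n in C}
print([(n,d["at"],d["conf"],atz(C[n],d["at"],.039).round(3)) for n in C for d in b[n][:1]])
E
```

```text
time: 11.52
tool_pos: [0.4143, -0.1779, 0.249]
tool_rot: [3.141, -0.0, 2.896]
contact_force: [0.1, -0.2, -0.4]
opening: 0.0552
time: 11.9
tool_pos: [0.4001, -0.2377, 0.3086]
tool_rot: [-3.14, 0.003, 2.892]
contact_force: [0.2, 0.9, -0.6]
opening: 0.0549
[('scene', [213.7, 288.6], 0.72, array([ 0.447, -0.062,  0.039])), ('side', [254.4, 276.2], 0.58, array([ 0.453, -0.053,  0.039]))]
```

```bash
python3 - <<'E'
from h import *
c=cam("side"); im=cv2.resize(c["img"],None,fx=3,fy=3)
for B,col in(((.451,-.056),(255,255,0)),((.447,-.045),(255,0,255))):
    for r,z in((.1,.078),):
        cv2.polylines(im,[np.array([proj(c,(B[0]+r*np.cos(u),B[1]+r*np.sin(u),z))[::-1]*3 for u in np.linspace(0,6.3,80)]).astype(int)],False,col,1)
cv2.imwrite("pics/b4.png",im[360:960,540:1200])
E
```

```text
(no output)
```

View pics/b4.png

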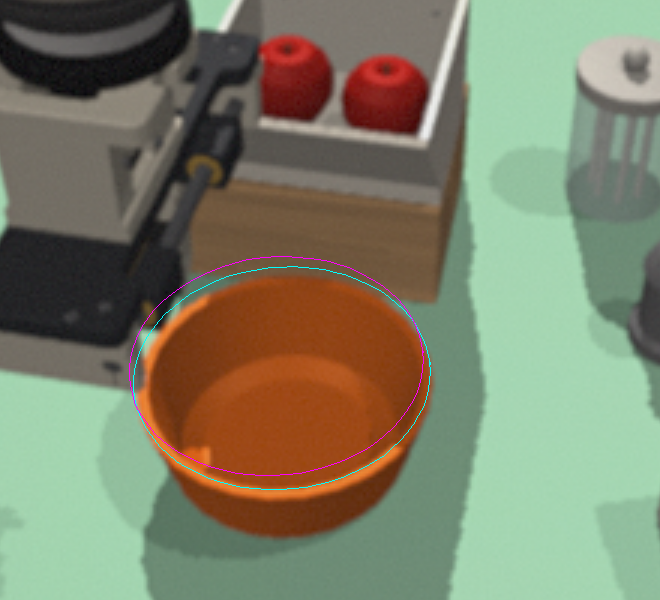

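The bowl rim in the crop runs from (140 to 432, 272 to 502). That puts its centre near (0.453, -0.063), about 16 mm too far out and 10 mm sideways. I pinch it again and drag it into place.

```bash
python3 -m inch '[[[-5,43,30,0],[-4,44,40,0],[0,0,50,0],[0,0,50,0],[0,0,45,0],[0,0,30,0],[0,0,14,0],[0,0,0,0]]]' && python3 -m inch '[[[0,0,0,0],[0,0,0,0],[0,0,0,0],[0,0,0,0],[0,0,0,0],[0,0,0,0],[0,0,0,0],[0,0,0,0],[0,0,0,0],[0,0,0,0]]]' 1 20
```

```text
time: 13.15
tool_pos: [0.4297, -0.1533, 0.0479]
tool_rot: [3.141, -0.002, 2.895]
contact_force: [0.0, -0.3, -0.1]
opening: 0.0551
time: 14.4
tool_pos: [0.4301, -0.1536, 0.0486]
tool_rot: [3.141, 0.0, 2.894]
contact_force: [1.1, 3.0, 5.9]
opening: 0.0136
```

```bash
python3 -m inch '[[[0,0,-3,0],[3,5,0,0],[4,5,0,0],[3,4,0,0],[0,0,3,0],[0,0,0,0]]]' && python3 -m inch '[[[0,0,0,0],[0,0,0,0],[0,0,0,0],[0,0,0,0],[0,0,0,0],[0,0,-15,0],[0,0,-30,0],[0,0,-50,0],[0,-20,-50,0],[0,-20,-50,0]]]' -0.2
python3 -m inch '[[[-30,-10,-55,0],[-40,0,-20,0],[0,0,0,0]]]' 
python3 - <<'E'
from h import *
C={n:cam(n) for n in("scene","side")}
b={n:place_of(n,"bowl_center") for n in C}
print([(n,d["at"],d["conf"],atz(C[n],d["at"],.039).round(3)) for n in C for d in b[n][:1]])
c=C["side"]; im=cv2.resize(c["img"],None,fx=3,fy=3)
for B,col in(((.447,-.045),(255,0,255)),):
        r,z=.1,.078
        cv2.polylines(im,[np.array([proj(c,(B[0]+r*np.cos(u),B[1]+r*np.sin(u),z))[::-1]*3 for u in np.linspace(0,6.3,80)]).astype(int)],False,col,1)
cv2.imwrite("pics/b5.png",im[360:960,540:1200])
E
```

```text
time: 15.15
tool_pos: [0.4241, -0.138, 0.0486]
tool_rot: [3.142, 0.001, 2.895]
contact_force: [-0.3, -3.0, 7.3]
opening: 0.0134
time: 16.4
tool_pos: [0.4136, -0.1768, 0.2451]
tool_rot: [3.142, 0.0, 2.896]
contact_force: [0.1, -0.2, -0.3]
opening: 0.0551
time: 16.77
tool_pos: [0.4808, -0.204, 0.3184]
tool_rot: [-3.141, 0.003, 2.895]
contact_force: [-0.6, 0.3, -0.6]
opening: 0.055
[('scene', [217.0, 289.8], 0.56, array([ 0.462, -0.055,  0.039])), ('side', [255.2, 275.1], 0.9, array([ 0.451, -0.055,  0.039]))]
```

View pics/b5.png

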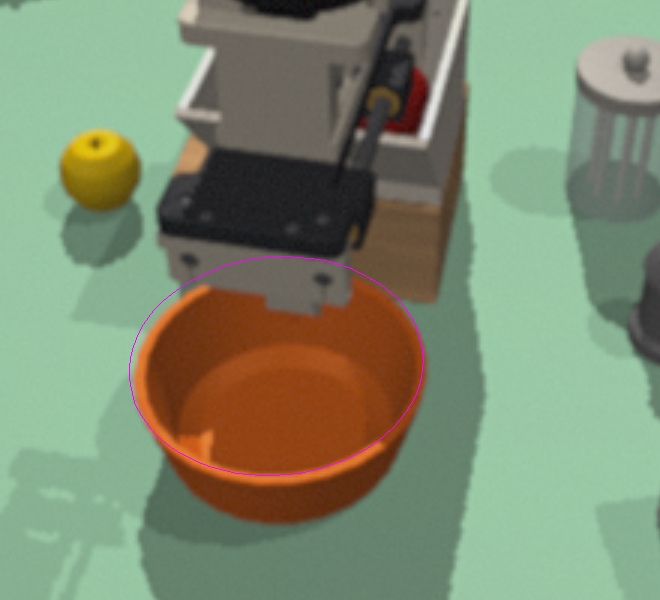

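The bowl is now within about 8 mm of the target: its front rim is at crop row 488 against 475, and it is laterally on line. That is well inside what the apples need. On to the bar, with a narrower opening.

```bash
python3 -m inch '[[[3,25,0,0],[7,50,0,0],[8,50,0,0],[8,50,0,0],[8,50,0,0],[8,50,0,0],[8,50,0,0],[8,50,0,0],[7,50,0,0],[7,44,10,0]]]' 0.17 && python3 -m inch '[[[0,0,0,0],[0,0,0,0]]]'
python3 - <<'E'
from h import *
c=cam("wrist"); o=observe(); print(o["tool_pos"])
for d in place_of("wrist","tub_bar"): print(d,atz(c,d["at"],.218).round(4))
S={n:cam(n) for n in("scene","side")}
for n in S: print([(n,d["at"],d["conf"],atz(S[n],d["at"],.218).round(4)) for d in place_of(n,"tub_bar")])
p=proj(c,(.525,.268,.218)); print(p)
im=c["img"].copy(); q=[proj(c,(.525+s*.05*.97,.268-s*.05*.242,.218))[::-1].astype(int) for s in(-1,1)]
cv2.line(im,q[0].tolist(),q[1].tolist(),(0,255,0),1); cv2.imwrite("pics/w6.png",im)
E
```

```text
time: 18.23
tool_pos: [0.523, 0.2706, 0.3076]
tool_rot: [3.141, 0.0, 2.895]
contact_force: [0.3, -0.6, -0.4]
opening: 0.0379
time: 18.48
tool_pos: [0.5231, 0.2684, 0.3073]
tool_rot: [-3.14, -0.001, 2.895]
contact_force: [0.1, 0.5, 0.7]
opening: 0.0381
[0.52343372 0.26805056 0.30765163]
{'at': [212.4, 320.9], 'conf': 0.9} [0.5262 0.2638 0.218 ]
[('scene', [180.5, 423.8], 0.79, array([0.5169, 0.2737, 0.218 ]))]
[('side', [95.7, 304.0], 0.65, array([0.5244, 0.2886, 0.218 ])), ('side', [182.4, 383.8], 0.47, array([ 0.6624, -0.0374,  0.218 ]))]
[209.98386347 325.19556517]
```

View pics/w6.png

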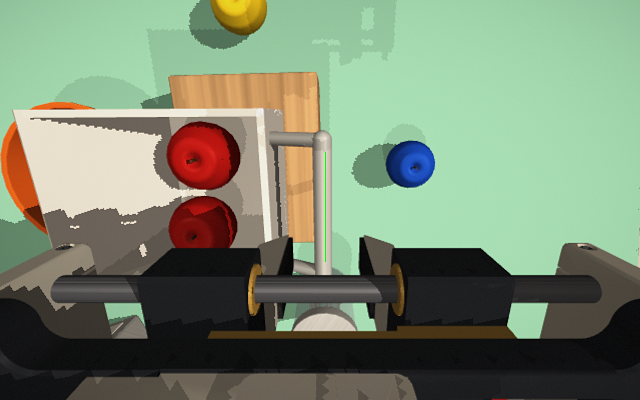

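The bar is at col 322, parallel to the fingers and 3 mm nearer the tub than fitted. I shift and descend onto it.

```bash
python3 -m inch '[[[-2,-3,30,0],[0,0,35,0],[0,0,25,0],[0,0,15,0],[0,0,3,0],[0,0,0,0]]]' && python3 -m inch '[[[0,0,0,0],[0,0,0,0],[0,0,0,0],[0,0,0,0],[0,0,0,0],[0,0,0,0],[0,0,0,0],[0,0,0,0]]]' 1 25
```

```text
time: 19.52
tool_pos: [0.5254, 0.2659, 0.2004]
tool_rot: [3.141, 0.001, 2.895]
contact_force: [-0.5, -0.6, 0.4]
opening: 0.038
time: 20.52
tool_pos: [0.5249, 0.2649, 0.2001]
tool_rot: [-3.14, 0.0, 2.895]
contact_force: [-2.5, -5.6, 4.2]
opening: 0.0153
```

```bash
python3 - <<'E'
import numpy as np
r=np.hypot(167,118);a=np.arctan2(118,167)
t=np.r_[0:0.801:.04,0.82:1.241:.02]
y=r*np.cos(a+t);z=-r*np.sin(a+t)
for i in range(1,len(t)): print(round(t[i],2),(round(y[i]-y[i-1],1),round(z[i]-z[i-1],1)),(round(y[i]-y[0]),round(z[i]-z[0])))
E
```

```text
0.04 (np.float64(-4.9), np.float64(-6.6)) (-5, -7)
0.08 (np.float64(-5.1), np.float64(-6.4)) (-10, -13)
0.12 (np.float64(-5.4), np.float64(-6.2)) (-15, -19)
0.16 (np.float64(-5.6), np.float64(-6.0)) (-21, -25)
0.2 (np.float64(-5.8), np.float64(-5.7)) (-27, -31)
0.24 (np.float64(-6.1), np.float64(-5.5)) (-33, -36)
0.28 (np.float64(-6.3), np.float64(-5.2)) (-39, -42)
0.32 (np.float64(-6.5), np.float64(-5.0)) (-46, -47)
0.36 (np.float64(-6.7), np.float64(-4.7)) (-52, -51)
0.4 (np.float64(-6.9), np.float64(-4.5)) (-59, -56)
0.44 (np.float64(-7.0), np.float64(-4.2)) (-66, -60)
0.48 (np.float64(-7.2), np.float64(-3.9)) (-73, -64)
0.52 (np.float64(-7.3), np.float64(-3.6)) (-81, -67)
0.56 (np.float64(-7.5), np.float64(-3.3)) (-88, -71)
0.6 (np.float64(-7.6), np.float64(-3.0)) (-96, -74)
0.64 (np.float64(-7.7), np.float64(-2.7)) (-104, -76)
0.68 (np.float64(-7.8), np.float64(-2.4)) (-111, -79)
0.72 (np.float64(-7.9), np.float64(-2.1)) (-119, -81)
0.76 (np.float64(-8.0), np.float64(-1.8)) (-127, -83)
0.8 (np.float64(-8.1), np.float64(-1.4)) (-135, -84)
0.82 (np.float64(-4.0), np.float64(-0.6))
[... 428 characters left out ...]
)) (-172, -86)
1.0 (np.float64(-4.1), np.float64(0.1)) (-176, -86)
1.02 (np.float64(-4.1), np.float64(0.2)) (-180, -86)
1.04 (np.float64(-4.1), np.float64(0.3)) (-184, -86)
1.06 (np.float64(-4.1), np.float64(0.4)) (-188, -85)
1.08 (np.float64(-4.1), np.float64(0.5)) (-192, -85)
1.1 (np.float64(-4.1), np.float64(0.5)) (-196, -84)
1.12 (np.float64(-4.0), np.float64(0.6)) (-200, -84)
1.14 (np.float64(-4.0), np.float64(0.7)) (-204, -83)
1.16 (np.float64(-4.0), np.float64(0.8)) (-208, -82)
1.18 (np.float64(-4.0), np.float64(0.9)) (-212, -81)
1.2 (np.float64(-4.0), np.float64(0.9)) (-216, -80)
1.22 (np.float64(-4.0), np.float64(1.0)) (-220, -79)
1.24 (np.float64(-3.9), np.float64(1.1)) (-224, -78)
```

```bash
python3 -m inch '[[[0,-4.9,-6.6,0],[0,-5.1,-6.4,0],[0,-5.4,-6.2,0],[0,-5.6,-6,0],[0,-5.8,-5.7,0]]]' && python3 -m inch '[[[0,-6.1,-5.5,0],[0,-6.3,-5.2,0],[0,-6.5,-5,0],[0,-6.7,-4.7,0],[0,-6.9,-4.5,0],[0,0,0,0]]]'
```

```text
time: 21.15
tool_pos: [0.5184, 0.2398, 0.2313]
tool_rot: [3.14, 0.001, 2.895]
contact_force: [2.2, 3.6, -3.2]
opening: 0.0151
time: 21.9
tool_pos: [0.511, 0.2089, 0.2575]
tool_rot: [3.138, 0.003, 2.895]
contact_force: [2.1, 6.5, 2.6]
opening: 0.0149
```

```bash
cat > chk.py <<'E'
from fit import *
import sys
th=float(sys.argv[1]); p=[.4987,.1637,-.2443]
C={n:cam(n) for n in("scene","side")}
for l in("tub_edge","tub_bar","tub_lip"):
    q=np.array(L[l])-[0,-.06,0]; c,s=np.cos(th),np.sin(th)
    q=np.array([0,-.06+c*q[1]-s*q[2],s*q[1]+c*q[2]])
    for n in C: print(l,n,"pred",proj(C[n],w(p,q)).round(),"got",[(np.round(d["at"]).tolist(),round(d["conf"],2)) for d in place_of(n,l)[:2]])
for n in C:
    print(n,"apples",[(np.round(d["at"]).tolist(),round(d["conf"],2)) for d in place_of(n,"apple0")[:4]], "bowl",[np.round(d["at"]).tolist() for d in place_of(n,"bowl_center")[:1]])
if len(sys.argv)>2: cv2.imwrite(sys.argv[2],np.hstack([cv2.resize(C[n]["img"][90:330,190:450],None,fx=1.5,fy=1.5) for n in C]))
E
python3 chk.py .4 pics/t7.png
```

```text
tub_edge scene pred [209. 348.] got []
tub_edge side pred [183. 289.] got [([187.0, 289.0], 0.84), ([315.0, 426.0], 0.35)]
tub_bar scene pred [153. 396.] got [([150.0, 397.0], 0.74)]
tub_bar side pred [ 91. 299.] got [([90.0, 298.0], 0.92)]
tub_lip scene pred [172. 305.] got [([170.0, 305.0], 0.78)]
tub_lip side pred [191. 275.] got [([193.0, 272.0], 0.74), ([90.0, 301.0], 0.57)]
scene apples [([178.0, 350.0], 0.71), ([199.0, 395.0], 0.61)] bowl [[215.0, 293.0]]
side apples [([161.0, 268.0], 0.87), ([175.0, 214.0], 0.86), ([168.0, 303.0], 0.71)] bowl [[254.0, 274.0]]
```

View pics/t7.png

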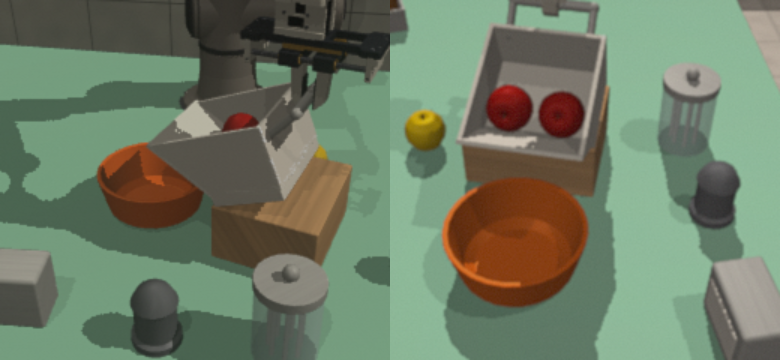

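The tub is tipped about its front edge as predicted, the bar is held, and both apples rest against the front wall. I continue.

```bash
python3 -m inch '[[[0,-7,-4.2,0],[0,-7.2,-3.9,0],[0,-7.3,-3.6,0],[0,-7.5,-3.3,0],[0,-7.6,-3,0],[0,-7.7,-2.7,0],[0,-7.8,-2.4,0],[0,-7.9,-2.1,0]]]' && python3 -m inch '[[[0,-4,-0.9,0],[0,-4,-0.9,0],[0,-4,-0.7,0],[0,-4.1,-0.7,0],[0,-4,-0.6,0],[0,-4.1,-0.5,0],[0,-4.1,-0.4,0],[0,-4.1,-0.3,0],[0,-2,-0.1,0],[0,-2.1,-0.2,0]]]'; python3 chk.py .9
```

```text
time: 23.5
tool_pos: [0.4965, 0.1503, 0.2826]
tool_rot: [3.139, 0.004, 2.895]
contact_force: [3.0, 4.4, 4.0]
opening: 0.0153
time: 24.75
tool_pos: [0.4874, 0.1143, 0.2867]
tool_rot: [3.141, 0.002, 2.895]
contact_force: [3.7, 1.8, 4.7]
opening: 0.0153
tub_edge scene pred [209. 348.] got []
tub_edge side pred [183. 289.] got [([185.0, 291.0], 0.78), ([182.0, 382.0], 0.42)]
tub_bar scene pred [133. 355.] got [([133.0, 355.0], 0.96)]
tub_bar side pred [101. 288.] got [([102.0, 286.0], 0.58)]
tub_lip scene pred [192. 298.] got [([192.0, 297.0], 0.89)]
tub_lip side pred [223. 273.] got [([223.0, 273.0], 0.84)]
scene apples [([199.0, 361.0], 0.74), ([198.0, 395.0], 0.57), ([258.0, 465.0], 0.55)] bowl [[215.0, 287.0]]
side apples [([175.0, 216.0], 0.96), ([178.0, 302.0], 0.92), ([170.0, 266.0], 0.63), ([135.0, 308.0], 0.6)] bowl [[254.0, 276.0]]
```

Exactly as predicted. Now slowly on to about 1.02 rad in small steps.

```bash
python3 -m inch '[[[0,-2,-0.1,0],[0,-2.1,-0.1,0],[0,-2,-0.1,0],[0,-2.1,0,0],[0,-2,0,0],[0,-2.1,0,0],[0,-2,0,0],[0,-2.1,0.1,0],[0,0,0,0],[0,0,0,0]]]' && python3 chk.py .98 | tail -2; python3 -m inch '[[[0,-2,0,0],[0,-2.1,0.1,0],[0,-2,0.1,0],[0,-2.1,0.1,0],[0,0,0,0],[0,0,0,0],[0,0,0,0],[0,0,0,0]]]' && python3 chk.py 1.02
```

```text
time: 26.6
tool_pos: [0.4832, 0.0982, 0.2863]
tool_rot: [-3.141, 0.001, 2.895]
contact_force: [4.7, -0.6, 5.5]
opening: 0.0152
scene apples [([260.0, 467.0], 0.84), ([176.0, 314.0], 0.58), ([190.0, 294.0], 0.56), ([198.0, 396.0], 0.56)] bowl [[216.0, 291.0]]
side apples [([202.0, 252.0], 0.91), ([173.0, 212.0], 0.68), ([212.0, 291.0], 0.57), ([135.0, 308.0], 0.39)] bowl [[255.0, 276.0]]
time: 28.2
tool_pos: [0.4811, 0.0905, 0.2857]
tool_rot: [-3.141, 0.001, 2.895]
contact_force: [5.3, 0.4, 3.6]
opening: 0.0153
tub_edge scene pred [209. 348.] got []
tub_edge side pred [183. 289.] got [([188.0, 291.0], 0.98)]
tub_bar scene pred [131. 345.] got [([131.0, 348.0], 0.91)]
tub_bar side pred [108. 286.] got [([107.0, 283.0], 0.7)]
tub_lip scene pred [198. 298.] got []
tub_lip side pred [229. 274.] got [([229.0, 275.0], 0.9)]
scene apples [([262.0, 465.0], 0.92), ([226.0, 286.0], 0.63), ([198.0, 397.0], 0.46)] bowl [[215.0, 291.0]]
side apples [([250.0, 296.0], 0.75), ([172.0, 215.0], 0.69), ([237.0, 268.0], 0.64), ([131.0, 309.0], 0.57)] bowl [[160.0, 289.0]]
```

```bash
python3 -m inch '[[[0,0,0,0],[0,0,0,0],[0,0,0,0],[0,0,0,0],[0,0,0,0],[0,0,0,0]]]' && python3 chk.py 1.02 pics/t8.png | tail -2
```

```text
time: 29.55
tool_pos: [0.4811, 0.0905, 0.2857]
tool_rot: [-3.141, 0.001, 2.895]
contact_force: [5.2, 0.1, 4.0]
opening: 0.015
scene apples [([261.0, 465.0], 0.73), ([225.0, 289.0], 0.57), ([197.0, 396.0], 0.49)] bowl [[216.0, 291.0]]
side apples [([239.0, 270.0], 0.97), ([172.0, 215.0], 0.92), ([251.0, 297.0], 0.59), ([134.0, 312.0], 0.4)] bowl [[254.0, 274.0]]
```

View pics/t8.png

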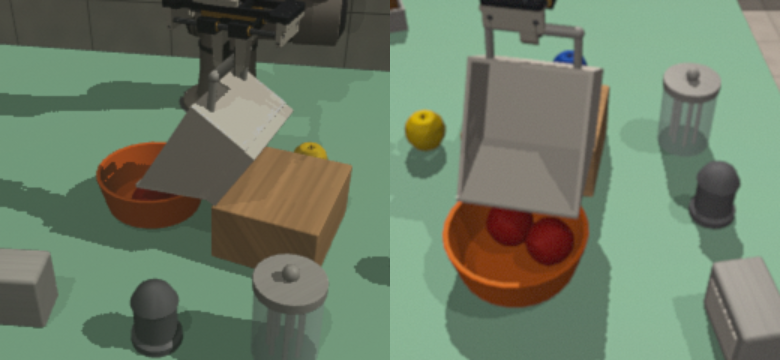

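Both apples are in the bowl (right half of the crop, at (508,225) and (550,240)) and the tub is empty. I rock it back by reversing the arc.

```bash
python3 -m inch '[[[0,3,-0.1,0],[0,5,-0.2,0],[0,8.2,-0.1,0],[0,8.2,0.1,0],[0,8.2,0.4,0],[0,8.2,0.8,0],[0,8.2,1,0],[0,8.1,1.4,0],[0,8,1.8,0],[0,7.9,2.1,0]]]' && python3 -m inch '[[[0,7.8,2.4,0],[0,7.7,2.7,0],[0,7.6,3,0],[0,7.5,3.3,0],[0,7.3,3.6,0],[0,7.2,3.9,0],[0,7,4.2,0],[0,0,0,0]]]'
```

```text
time: 31.4
tool_pos: [0.4987, 0.1622, 0.2783]
tool_rot: [3.141, -0.0, 2.895]
contact_force: [3.2, -0.1, -1.7]
opening: 0.0149
time: 32.4
tool_pos: [0.5114, 0.2128, 0.255]
tool_rot: [3.141, -0.0, 2.895]
contact_force: [2.8, 1.9, -1.2]
opening: 0.0154
```

```bash
python3 -m inch '[[[0,2.7,1.9,0],[0,6.7,4.7,0],[0,6.5,5,0],[0,6.3,5.2,0],[0,6.1,5.5,0],[0,5.8,5.7,0],[0,5.6,6,0]]]' && python3 -m inch '[[[0,5.4,6.2,0],[0,3.6,4.4,0],[0,2.6,3.3,0],[0,2,2.7,0],[0,1.5,2,0],[0,0.8,1.2,0],[0,0,0.9,0],[0,0,0,0]]]'; python3 chk.py 0
```

```text
time: 33.28
tool_pos: [0.5211, 0.251, 0.221]
tool_rot: [-3.142, -0.0, 2.895]
contact_force: [1.7, 2.5, -2.1]
opening: 0.0153
time: 34.28
tool_pos: [0.5248, 0.265, 0.2031]
tool_rot: [-3.141, 0.002, 2.895]
contact_force: [-4.0, -3.0, 11.4]
opening: 0.0154
tub_edge scene pred [209. 348.] got []
tub_edge side pred [183. 289.] got []
tub_bar scene pred [182. 421.] got [([181.0, 424.0], 0.71)]
tub_bar side pred [100. 304.] got [([101.0, 304.0], 0.97)]
tub_lip scene pred [160. 319.] got [([158.0, 320.0], 0.85)]
tub_lip side pred [163. 279.] got [([163.0, 279.0], 0.61)]
scene apples [([260.0, 466.0], 0.64), ([213.0, 310.0], 0.54), ([228.0, 289.0], 0.5)] bowl [[217.0, 290.0]]
side apples [([251.0, 294.0], 0.97), ([235.0, 270.0], 0.79), ([173.0, 213.0], 0.64), ([171.0, 292.0], 0.38)] bowl [[252.0, 275.0]]
```

```bash
python3 -m inch '[[[0,0,1,0],[0,0,1,0],[0,0,0,0]]]'
```

```text
time: 35.25
tool_pos: [0.5252, 0.2659, 0.2025]
tool_rot: [3.14, 0.003, 2.895]
contact_force: [-5.2, -1.5, 17.5]
opening: 0.0153
```

The force rises with only 0.6 mm of motion, so the tub is standing on the riser. I release, let the fingers open partway and lift straight up.

```bash
python3 -m inch '[[[0,0,-1,0],[0,0,-0.5,0],[0,0,0,0]]]' && python3 -m inch '[[[0,0,0,0],[0,0,0,0],[0,0,0,0],[0,0,0,0],[0,0,0,0],[0,0,0,0]]]' 0.17 && python3 -m inch '[[[0,0,-10,0],[0,0,-20,0],[0,0,-30,0],[0,0,-40,0],[0,25,-40,0],[0,40,-20,0],[0,50,0,0],[0,0,0,0],[0,0,0,0]]]'; python3 chk.py 0 pics/end.png
python3 - <<'E'
from h import *
C={n:cam(n) for n in("scene","side")}
for l in("tub","dispenser","straw_jar","napkin_box"):
    a=[place_of(n,l) for n in C]
    if all(a): print(l,tri(*[(C[n],x[0]["at"]) for n,x in zip(C,a)])[0].round(3))
print(observe()["contact_force"],observe()["time"])
E
```

```text
time: 35.62
tool_pos: [0.525, 0.2652, 0.2028]
tool_rot: [-3.141, 0.002, 2.895]
contact_force: [-4.1, -4.1, 11.7]
opening: 0.0154
time: 36.38
tool_pos: [0.525, 0.2661, 0.2002]
tool_rot: [-3.142, -0.0, 2.895]
contact_force: [0.4, -0.2, 0.9]
opening: 0.0383
time: 37.5
tool_pos: [0.553, 0.3774, 0.3604]
tool_rot: [-3.141, -0.0, 2.895]
contact_force: [0.5, -0.1, -0.3]
opening: 0.0382
tub_edge scene pred [209. 348.] got []
tub_edge side pred [183. 289.] got [([186.0, 290.0], 0.71)]
tub_bar scene pred [182. 421.] got [([180.0, 426.0], 0.67)]
tub_bar side pred [100. 304.] got [([99.0, 303.0], 0.57)]
tub_lip scene pred [160. 319.] got [([160.0, 321.0], 0.87), ([213.0, 311.0], 0.37)]
tub_lip side pred [163. 279.] got [([164.0, 280.0], 0.59)]
scene apples [([262.0, 464.0], 0.92), ([212.0, 309.0], 0.76), ([226.0, 289.0], 0.64)] bowl [[217.0, 290.0]]
side apples [([172.0, 215.0], 0.65), ([251.0, 296.0], 0.62), ([234.0, 268.0], 0.6), ([163.0, 278.0], 0.27)] bowl [[254.0, 274.0]]
tub [0.494 0.159 0.096]
dispenser [ 0.747  0.04  -0.   ]
straw_jar [ 0.73   0.215 -0.01 ]
napkin_box [ 0.744 -0.184 -0.003]
[-0.54047704  0.09859226  0.08652304] 38.6
```

View pics/end.png

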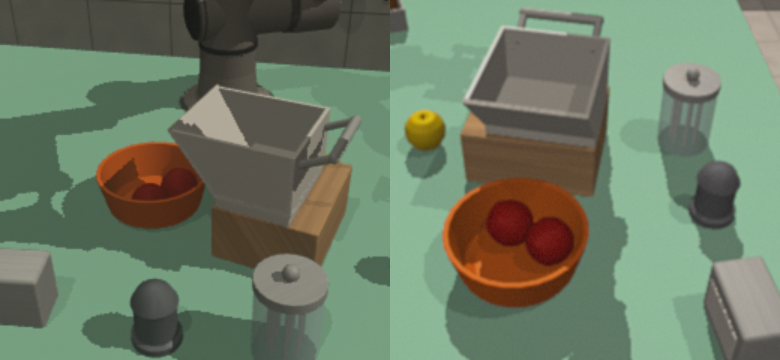

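The tub stands flat and empty, both apples are in the bowl, and the bystanders are where they were. I hand in.

```bash
python3 -c "
from cell import *
print(hand_in())"
```

```text
the job is handed in; nothing more can be done
None
```

The job is done and handed in after about 38.6 s of robot time. Both apples are in the bowl and the tub is flat on its riser again.

- **Bowl:** I pinched it at the rim and set it in front of the tub. The first placing was about 16 mm too far out, so I dragged it closer. It ended roughly 8 mm beyond the 155 mm target.
- **Rocking:** I tipped the tub by its bar to about 1.02 rad. Both apples rolled into the bowl, and I rocked the tub back and let go.
- **Last checks:** The final picture shows the tub empty and upright, with its bar and lip within 2–5 px of the upright prediction. Both red apples are in the bowl, and the robot is clear of everything.
- **Bystanders:** The dispenser and napkin box measured within 2 mm of where they started. The straw jar's last reading was about 5 mm off sideways and 8 mm off in height; I take this as detection noise, since the arm was never near it.
- **Did not agree:** The scene camera put the bowl up to about 1 cm from where the side camera did, and it never detected the tub's front edge after the start. I relied on the side camera for both. Before release the gripper sat about 3 mm higher than when it first took hold; the bar probably slipped a little in the fingers.

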